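# Oil the sprung jaw's slide, then draw the jaw open to the pointer and hold it

## Task

Give the slideway of the sprung jaw fixture a shot of lubricant: with the jaw still closed, press the nozzle cap of the can in the wooden holder all the way down and let it spring back up. Then take the jaw's knob, pull the jaw open against its spring until its index blade lines up with the pointer on the side rail (do not push the pointer along), and finish while gripping it steady at that mark, without letting go, so that I can load a piece. Leave the mug, the screw tin and the beech offcut where they stand.

Things in the scene. Friction and masses are not known exactly. Their poses are not given: they have to be found in the camera images.
- fixture: Jaw fixture fixed to the bench: plywood base 340 (x) x 130 (y) x 18 mm, two steel rails along x. Origin: centre of the base's underside, z up. x points from the sliding jaw to the fixed jaw (68 mm high) and the spring barrel behind it; the sliding jaw is pulled open toward -x. Pointer rail along the +y edge. End stop at the -x end, 36 mm high.
- jaw (a joint): Travel of the sliding jaw in m: 0 closed against the fixed jaw, growing as it is pulled toward -x of the fixture, end of travel 0.11. A spring pulls it back shut whenever it is let go: about 4.5 N at 0, plus 0.9 N per 10 mm.
- jaw_knob (a point): Centre of the upright black cylindrical knob on the sliding jaw: 26 mm diameter, 40 mm tall, from 75 to 115 mm above the bench (this point 95 mm), standing on a thin steel stem. It moves with the jaw. The wooden jaw below it reaches 70 mm above the bench at its far side and 55 mm round the stem. Axes as the fixture's.
- jaw_index (a point): Tip of the jaw's thin upright steel index blade (2.5 mm thick), on the jaw's +y side beside the knob, 57 mm above the bench. It moves with the jaw. Axes as the fixture's.
- pointer (a joint): Position of the pointer clip on its rail, in m, on the same scale as joint jaw: the index blade and the pointer line up when joint jaw equals joint pointer. The clip stays where it is (about 6 N of friction); differs from run to run, 0.035 to 0.09.
- pointer_tip (a point): Tip of the pointer, a thin upright steel blade (2.5 mm thick) on a small dark steel clip (16 mm long) on the fixture's aluminium side rail, 57 mm above the bench. The jaw's index blade passes just beside it without touching. Axes as the fixture's.
- can: Slim lubricant can of bare metal with a grey band, 48 mm diameter, fixed in a wooden holder block 72 x 72 x 30 mm screwed to the bench on the fixture's -y side. Origin: centre of the holder's underside, on the bench; z up. The nozzle's spout points along its +y, to the slideway.
- nozzle (a joint): How far the nozzle cap is pressed down, in m: 0 up, 0.006 fully down (hard stop). Sprung: starts to move at about 2 N and is fully down at about 6.5 N; springs back up when let go.
- nozzle_top (a point): Centre of the flat top of the white round nozzle cap (28 mm diameter, 18 mm tall) on the can, 159 mm above the bench when up. Press it straight down.
- mug: Bystander: white workshop mug with a handle, 92 mm diameter, 95 mm tall, loose, on the fixture's +y side; origin on the bench under the middle of its overall outline, handle included.
- screw_tin: Bystander: open round tin of screws, 67 mm diameter, 48 mm tall, loose, near the can on its robot side; origin at the centre of its underside.
- beech_offcut: Bystander: beech offcut block 82 x 75 x 38 mm, loose, beside the fixture on its +y side; origin at the centre of its underside.
There are look-alikes about, which are no part of the job. What is shaped like the can but red or yellow is not meant.

How it is judged:
By the outcome, as a careful person would: the job done as asked, in the order asked, and still so for the second after the job is handed in, while the arm keeps its last pose, push and grip.
It also fails if it takes over 35 s, if anything falls off the work surface, if the arm or the gripper's body presses on something with over 40 N, if the wrist force passes 120 N, or if a joint passes its speed limit or range.

## Robot

A 6-joint arm with a two-finger parallel gripper is mounted at the origin on a cart in front of the work surface, level with it; the furniture and walls round the work are solid. World frame = base frame: x ahead of the robot, y to its left, z up, the work surface at z = 0. Lengths are in m, angles in rad, forces in N, time in s.
With the tool pointing down it reaches from about 0.35 to 0.775 m from the base axis. Payload 7.3 kg.
Tool frame: the origin (TCP) lies at the centre of the arm's flange, where the gripper is bolted on; the fingertips stand 178 mm ahead of it and the grasp point (between the pads) lies 159 mm ahead of it (tip_extent is the distance from the TCP to the fingertips, in m); z points along the fingers, y is the line along which they close (so a half turn about z gives the same grasp; the last joint's range is limited). The gripper opens to 92 mm and grips with 3 to 60 N. Pads are 19 mm wide; open, the fingers measure 130 mm over their backs; the gripper's body (75 mm by 190 mm) begins 47 mm behind the grasp point.
Start: joints at [1.158, 0.342, 1.524, -0, 1.275, -0.146], TCP at [0.138, 0.506, 0.405] pointing down, gripper open.
Joint ranges: [-2.53, 2.53], [-0.77, 2.02], [0.04, 2.7], [-1, 4.14], [0.28, 2.66], [-3.11, 3.11]. Speed limits (rad/s): [2.57, 2.57, 3.14, 3.14, 3.14, 3.14].

## Interface

Orientations are given as [roll, pitch, yaw] about the fixed x, y, z axes, in that order (R = Rz(yaw) Ry(pitch) Rx(roll)).
In Python, from cell import * gives the robot as it stands.
- The arm moves only by the tool arm_command, never from a script. Its arguments are lists of equal length, an entry for each row: "xyz": the shift along the world's x, y, z in mm, a list of three; "spin": the turn about the world's z in degrees. In form: {"xyz": [[tx, ty, tz], ...], "spin": [spin, ...]}. A call has 1 to 20 rows; each row shifts and turns the commanded pose from where the row before left it; what a row does not reach is not made up. A row lasts 1/10 s, in which the tool goes at most 50 mm and 8.59 degrees, less where a joint would pass 70% of its speed; a pose out of reach is approached as far as the arm can. A call with a gripper value outside its range is refused whole. "jaw" is the opening, from -1 (shut) to 1 (fully open), set as the call begins (left out, the last holds). The fingers move at their own pace and stop on an object; "squeeze" is the grip in N (left out, the last holds). Time passes only in rows, so rows that do not move let the fingers close. It gives the time, the measured TCP pose, the force, the opening and the grip force at its end, in the units of the state.
- observe(): the state, without advancing time (a new reading comes with each control period).
- read_camera(name): name is "side" or "top" or "wrist"; returns a dict with "img" (480x640x3 uint8, red, green, blue), "depth" (480x640 float32, m along the optical axis (not along the pixel's ray), 0 where there is no reading), "fx", "fy", "cx", "cy" (pixels), "dist_coeffs" ([k1, k2, p1, p2, k3] as OpenCV has them; the pictures are not rectified), "world_from_camera" (4x4, takes a point from camera to world coordinates). Camera axes: x right, y up, looking along -z (the intrinsics and any distortion apply to the point x, -y, -z); pixel columns grow to the right and rows downward; lengths in m; the calibration is good to about 2 mm. A picture is of the moment at which its call begins.
- hand_in(): hands the job in; it is judged then, once.
The state is a dict: "time": time; "qpos": joint angles; "qvel": joint speeds; "joint_efforts": joint torques, N m; "tool_pos": TCP position; "tool_rot": TCP orientation; "contact_force": force on the tool from outside, world axes, zero at the start; "torque": the same for the moment, N m; "opening": finger opening in m; "grip_force": force on a finger pad.
Only numpy, scipy, OpenCV 4.12 (cv2) and the standard library are available. Lean on these libraries where they do the work, as an engineer would, in place of code of your own. Each camera call takes 0.05 s, during which the arm holds its last target. There are 200 camera calls.

## Working session

There is one attempt and no reset: what is moved stays moved. The work goes in short steps, Python scripts to look and compute and a tool call to move; the robot and the scene stay as the last step left them, time stands still between calls to the robot, and variables do not carry over. Pictures are saved under pics/ and viewed, at most 11 in all, crops included, and the job is handed in when it is done.

Besides the shell and the picture viewer there is one more tool, called after "Request:" as name(argument=value, ...) on one line, values as JSON. arm_command: Moves the arm, as the interface text tells. Its arguments: {"type":"object","properties":{"xyz":{"type":"array","items":{"type":"array","items":{"type":"number"}}},"spin":{"type":"array","items":{"type":"number"}},"jaw":{"type":"number"},"squeeze":{"type":"number"}},"required":["xyz","spin"]}

```bash
mkdir -p pics
cat > h.py <<'E'
from cell import *
import numpy as np, cv2
def snap(n,f):
    c=read_camera(n); np.savez(f'pics/{f}.npz',**c); cv2.imwrite(f'pics/{f}.png',c['img'][:,:,::-1]); return c
def load(f): return dict(np.load(f'pics/{f}.npz'))
def ray(c,u,v):
    K=np.array([[c['fx'],0,c['cx']],[0,c['fy'],c['cy']],[0,0,1]],float)
    p=cv2.undistortPoints(np.array([[[u,v]]],float),K,np.array(c['dist_coeffs'],float))[0,0]
    T=np.array(c['world_from_camera']); return T[:3,3],T[:3,:3]@np.array([p[0],-p[1],-1])
def atz(c,u,v,z):
    o,d=ray(c,u,v); return o+d*(z-o[2])/d[2]
def dep(c,u,v):
    o,d=ray(c,u,v); return o+d*float(c['depth'][int(round(v)),int(round(u))])
def crop(c,u0,v0,u1,v1,k,f):
    cv2.imwrite(f'pics/{f}.png',cv2.resize(c['img'][v0:v1,u0:u1,::-1],None,fx=k,fy=k,interpolation=cv2.INTER_CUBIC))
E
python3 - <<'E'
from h import *
for n in('top','side'):
    c=snap(n,n+'0'); print(np.round(c['world_from_camera'],3).tolist())
print(observe())
E
```

```text
[[0.011, 0.999, -0.034, 0.482], [-1.0, 0.01, -0.016, 0.086], [-0.016, 0.034, 0.999, 1.07], [0.0, 0.0, 0.0, 1.0]]
[[0.938, 0.238, -0.252, 0.255], [-0.346, 0.598, -0.723, -0.644], [-0.021, 0.765, 0.643, 0.772], [0.0, 0.0, 0.0, 1.0]]
{'time': 0.1, 'qpos': array([ 1.15801098e+00,  3.42664277e-01,  1.52491726e+00,  1.22718436e-06,
        1.27540953e+00, -1.46016011e-01]), 'qvel': array([ 0.00073834,  0.0007038 , -0.00083699,  0.00172923,  0.00059965,
        0.00022137]), 'joint_efforts': array([ 1.07638174e-03, -4.32008708e+01, -2.44687110e+01,  7.16805551e-02,
        5.27961587e-02, -3.10336077e-05]), 'tool_pos': array([0.1383372 , 0.5063238 , 0.40410994]), 'tool_rot': array([-3.14020929e+00, -2.04627590e-04,  2.87482282e+00]), 'contact_force': array([ 0.94808016, -0.03579102, -1.12274751]), 'torque': array([ 0.00999532, -0.01543   , -0.02530906]), 'grip_force': 0.0, 'opening': 0.09184490322630022}
```

View pics/top0.png

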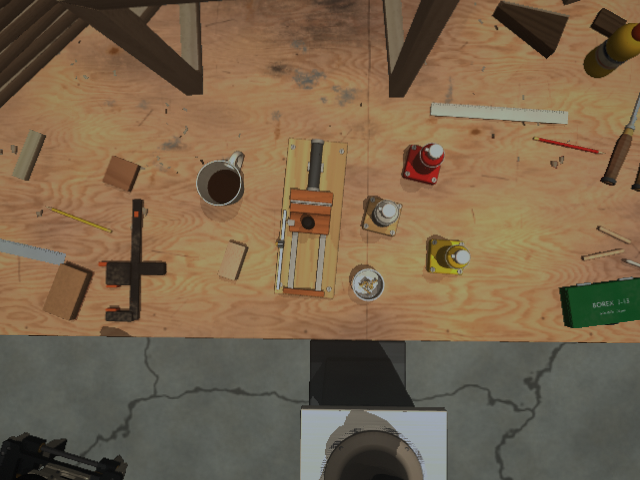

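View pics/side0.png

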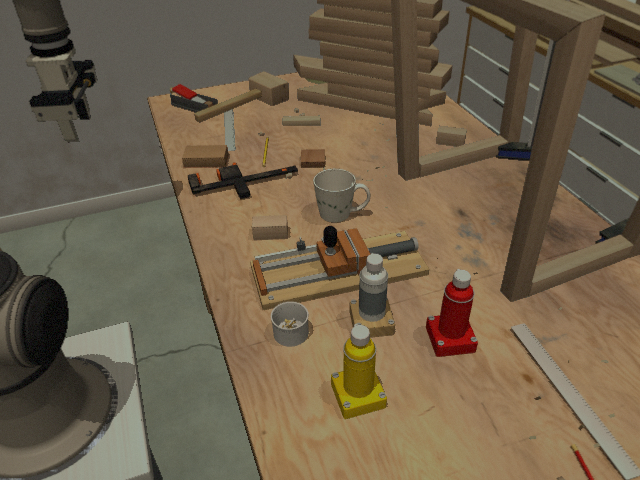

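Three cans are can-shaped. In the top view the bare-metal one with the grey band is at (385,212), the red at (428,158) and the yellow at (450,257). The metal one fits, and it stands on the fixture's -y side with the tin near it. The fixture's knob is at (308,222) and the pointer clip at about (281,242). I'll confirm in enlarged crops.

Run:
```python
from h import *
crop(load('top0'),265,130,415,305,3.4,'ct'); crop(load('side0'),240,215,430,345,4.2,'cs')
```

```text
(no output)
```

View pics/ct.png

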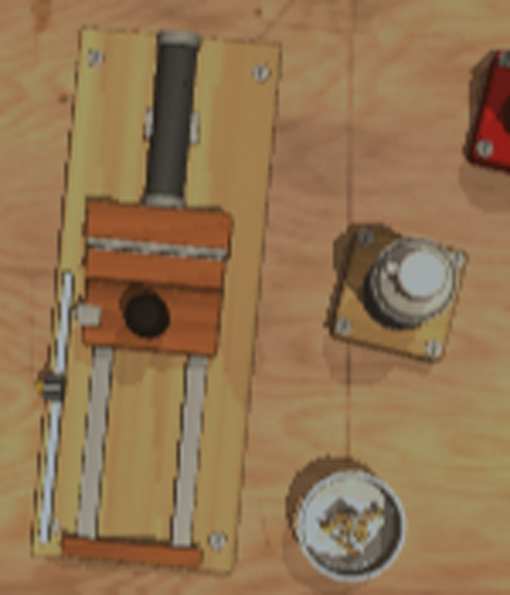

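View pics/cs.png

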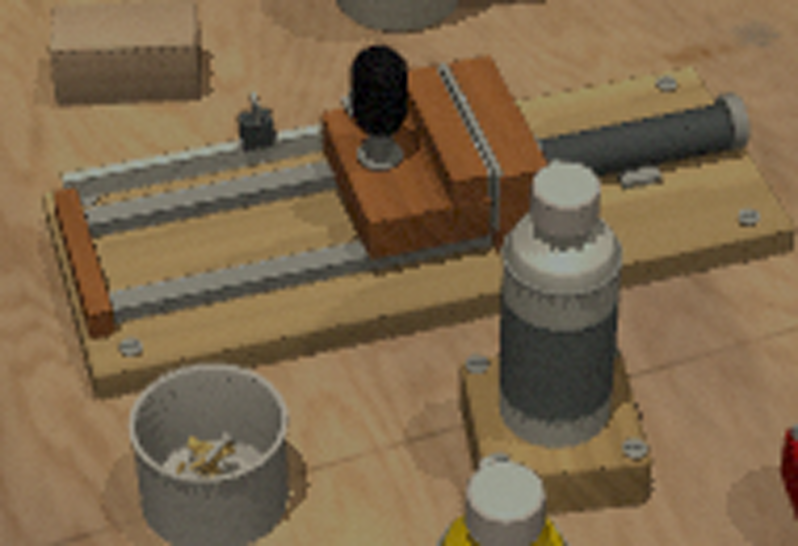

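Run:
```python
from h import *
t,s=load('top0'),load('side0'); print(t['fx'],s['fx'])
T=lambda u,v,z:np.round(atz(t,265+u/3.4-.35,130+v/3.4-.35,z),4)
S=lambda u,v,z:np.round(atz(s,240+u/4.2-.4,215+v/4.2-.4,z),4)
print('cap',T(424,272,.159),S(567,182,.159))
print('knob',T(146,313,.115),S(379,62,.115))
C=[T(*p,.018) for p in((82,30),(281,44),(234,573),(33,556))]; print('base',C,np.mean(C,0))
a=(C[0]+C[1]-C[2]-C[3]); print('yaw',np.degrees(np.arctan2(a[1],a[0])))
print('base S',S(45,197,.018),S(95,387,.018),S(795,235,.018))
print('ptr',T(46,385,.057),S(253,97,.057))
print('idx',T(88,315,.05),S(348,103,.057))
print('hold',[T(*p,.03) for p in((350,225),(466,260),(438,360),(332,330))])
# depth knob / cap
for u,v in((146,313),(424,272)): print(np.round(dep(t,265+u/3.4,130+v/3.4),4))
```

```text
486.8277293943654 560.89329918117
cap [ 0.5711 -0.0149  0.159 ] [ 0.5692 -0.0135  0.159 ]
knob [0.5502 0.1407 0.115 ] [0.5472 0.1378 0.115 ]
base [array([0.7387, 0.1896, 0.018 ]), array([0.7305, 0.0619, 0.018 ]), array([0.3927, 0.0885, 0.018 ]), array([0.4019, 0.2162, 0.018 ])] [0.56595 0.13905 0.018  ]
yaw -4.509101710698625
base S [0.4021 0.2145 0.018 ] [0.3901 0.0825 0.018 ] [0.7254 0.0573 0.018 ]
ptr [0.5095 0.2049 0.057 ] [0.5068 0.2038 0.057 ]
idx [0.5532 0.1803 0.05  ] [0.5478 0.1826 0.057 ]
hold [array([0.613 , 0.0176, 0.03  ]), array([ 0.5916, -0.0554,  0.03  ]), array([ 0.5285, -0.0382,  0.03  ]), array([0.5467, 0.0284, 0.03  ])]
[0.5494 0.1399 0.1163]
[ 0.5704 -0.0154  0.1601]
```

The crops confirm the grey-banded metal can: cap at crop (424,272), about (0.570, -0.0145), with the knob at about (0.549, 0.139). The fixture yaw is -4.5° and the pointer is at roughly 43 mm. Next I move above the cap with the fingers shut, turning so they close along the fixture's x.

Request:
arm_command(xyz=[[27, -32.5, -1], [27, -32.5, -1], [27, -32.5, -1], [27, -32.5, -1], [27, -32.5, -1], [27, -32.5, -1], [27, -32.5, -1], [27, -32.5, -1], [27, -32.5, -1], [27, -32.5, -1], [27, -32.5, -1], [27, -32.5, -1], [27, -32.5, -1], [27, -32.5, -1], [27, -32.5, -1], [27, -32.5, -1], [0, 0, 0], [0, 0, 0]], spin=[-5, -5, -5, -5, -5, -5, -5, -5, -5, -5, -5, -5, -5, -5, -5, -4, 0, 0], jaw=-1, squeeze=10)

```text
time: 1.9
tool_pos: [0.5704, -0.0142, 0.3877]
tool_rot: [-3.14, -0.0, 1.495]
contact_force: [-0.4, -0.4, -0.1]
opening: 0.0007
grip_force: 0.0
```

Request:
arm_command(xyz=[[0, 0, -20], [0, 0, -20], [0, 0, -8], [0, 0, -2], [0, 0, -2], [0, 0, 0], [0, 0, 0]], spin=[0, 0, 0, 0, 0, 0, 0])

```text
time: 2.6
tool_pos: [0.5705, -0.0135, 0.3375]
tool_rot: [3.14, 0.0, 1.496]
contact_force: [-0.2, -0.6, 0.7]
opening: 0.0003
grip_force: 0.0
```

Run:
```python
from h import *
c=snap('side','side1'); crop(c,310,180,440,330,3.5,'cs1'); snap('wrist','w1'); print(observe()['contact_force'])
```

```text
[0.2850202 0.8597815 1.4021925]
```

View pics/cs1.png

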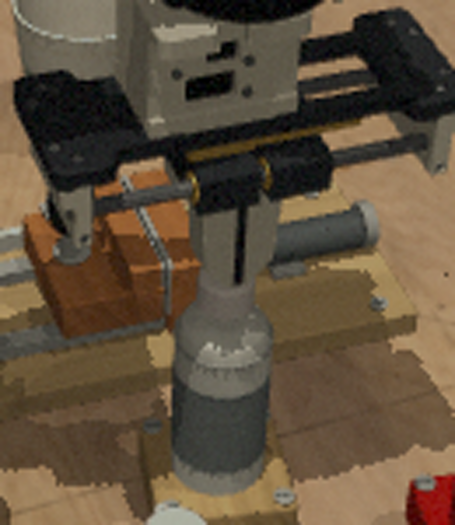

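The shut fingertips at crop (238,285) sit centred on the cap. Pressing now in small steps.

Request:
arm_command(xyz=[[0, 0, -1.5], [0, 0, -1.5], [0, 0, -1.5], [0, 0, -1], [0, 0, -1], [0, 0, 0]], spin=[0, 0, 0, 0, 0, 0])

```text
time: 3.3
tool_pos: [0.5705, -0.0136, 0.3312]
tool_rot: [3.14, 0.0, 1.496]
contact_force: [-2.7, 1.1, 9.0]
opening: 0.0007
grip_force: 4.5
```

Request:
arm_command(xyz=[[0, 0, -1], [0, 0, -0.5], [0, 0, 0], [0, 0, 0]], spin=[0, 0, 0, 0])

```text
time: 3.7
tool_pos: [0.5703, -0.0135, 0.3311]
tool_rot: [3.139, 0.0, 1.496]
contact_force: [-5.6, -0.1, 16.8]
opening: 0.0004
grip_force: 8.7
```

The hard stop is reached: the force rose to 17 N with no further travel. Releasing, then moving over the knob with the gripper open.

Request:
arm_command(xyz=[[0, 0, 10], [0, 0, 20], [0, 0, 30], [0, 0, 0], [-4, 30, 0], [-4, 30, 0], [-4, 30, 0], [-4, 30, 0], [-5, 33, 0], [0, 0, 0], [0, 0, 0]], spin=[0, 0, 0, 0, 0, 0, 0, 0, 0, 0, 0], jaw=1)

```text
time: 4.8
tool_pos: [0.5492, 0.1399, 0.3879]
tool_rot: [-3.14, 0.001, 1.498]
contact_force: [0.1, -1.0, 0.6]
opening: 0.084
grip_force: 0.0
```

Run:
```python
from h import *
c=snap('wrist','w2'); snap('side','side2'); s=snap('top','top2')
t0=load('side0');t2=load('side2')
print('cap depth change mm', 1000*np.nanmedian((t2['depth']-t0['depth'])[255:262,371:379]))
print(observe()['tool_pos'],c['fx'])
```

```text
cap depth change mm -1.0006726
[0.54959603 0.13848615 0.38829973] 414.15107822471924
```

View pics/w2.png

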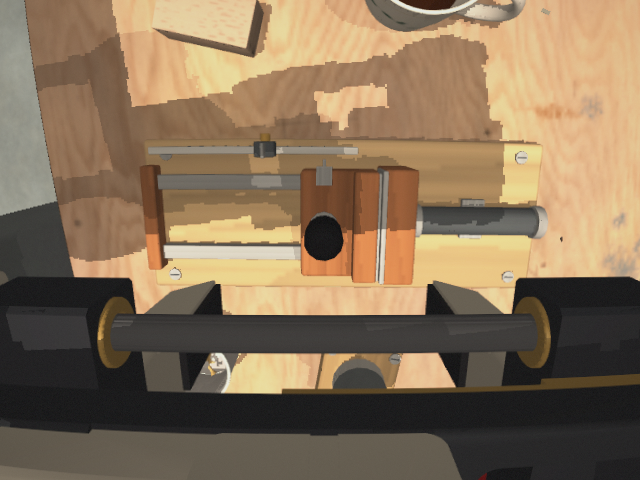

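The wrist view shows the knob at (323,238), the index plate at (324,170) and the pointer clip at (264,148). The cap has sprung back (depth change about 1 mm, which is noise). I'll zoom in on index and pointer.

Run:
```python
from h import *
c=load('w2'); crop(c,240,125,350,195,7,'cw2')
print('knob',atz(c,323,237,.115),dep(c,323,237))
```

```text
knob [0.55080983 0.14732815 0.115     ] [0.55079834 0.14718924 0.11440578]
```

View pics/cw2.png

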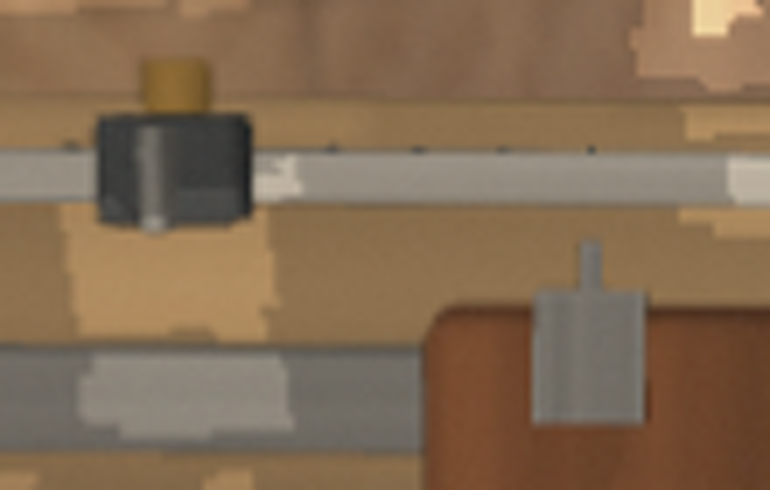

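Run:
```python
from h import *
c=load('w2'); f=lambda u,v,z:atz(c,240+u/7-.43,125+v/7-.43,z)
th=np.radians(-4.5); e=np.array([np.cos(th),np.sin(th),0])
i=f(590,250,.057); p=f(149,215,.057);p2=f(157,215,.057); print(i,p,(i-p)@e,(i-p2)@e, np.array(c['world_from_camera']).round(4))
C=[atz(c,*q,.018) for q in((540,144),(534,287),(137,287))]
a=C[1]-C[2];print(np.degrees(np.arctan2(a[1],a[0])))
```

```text
[0.55455893 0.19181151 0.057     ] [0.50840955 0.19896386 0.057     ] 0.04656828314316519 0.04572026535618419 [[ 0.9974  0.07    0.0189  0.5557]
 [-0.0725  0.9666  0.2459  0.2064]
 [-0.001  -0.2466  0.9691  0.3678]
 [ 0.      0.      0.      1.    ]]
-4.174624611488879
```

The travel needed is about 46 mm. Descending on the knob and gripping.

Request:
arm_command(xyz=[[0, 0, -30], [0, 0, -30], [0, 0, -25], [0, 0, -20], [0, 0, -15], [0, 0, -8], [0, 0, -4], [0, 0, 0]], spin=[0, 0, 0, 0, 0, 0, 0, 0], jaw=1)

```text
time: 5.75
tool_pos: [0.5496, 0.139, 0.2567]
tool_rot: [-3.142, 0.0, 1.495]
contact_force: [-0.2, -0.1, 0.0]
opening: 0.0918
grip_force: 0.0
```

Request:
arm_command(xyz=[[0, 0, 0], [0, 0, 0], [0, 0, 0], [0, 0, 0], [0, 0, 0], [0, 0, 0], [0, 0, 0], [0, 0, 0]], spin=[0, 0, 0, 0, 0, 0, 0, 0], jaw=-1, squeeze=35)

```text
time: 6.55
tool_pos: [0.5494, 0.1394, 0.2567]
tool_rot: [3.142, 0.0, 1.496]
contact_force: [-0.0, 0.2, 0.3]
opening: 0.0326
grip_force: 0.0
```

Request:
arm_command(xyz=[[0, 0, 0], [0, 0, 0], [0, 0, 0], [0, 0, 0]], spin=[0, 0, 0, 0])

```text
time: 6.95
tool_pos: [0.5489, 0.1395, 0.2566]
tool_rot: [-3.14, 0.0, 1.496]
contact_force: [-5.6, 0.8, 2.7]
opening: 0.0247
grip_force: 35.0
```

Gripped. Pulling about 40 mm along the fixture's -x, then looking.

Request:
arm_command(xyz=[[-2, 0.15, 0], [-4, 0.3, 0], [-5, 0.4, 0], [-5, 0.4, 0], [-5, 0.4, 0], [-5, 0.4, 0], [-5, 0.4, 0], [-4, 0.3, 0], [-3, 0.2, 0], [-2, 0.15, 0], [0, 0, 0], [0, 0, 0], [0, 0, 0]], spin=[0, 0, 0, 0, 0, 0, 0, 0, 0, 0, 0, 0, 0])

```text
time: 8.25
tool_pos: [0.5109, 0.1424, 0.2567]
tool_rot: [3.136, -0.001, 1.496]
contact_force: [7.3, 0.4, -7.6]
opening: 0.0248
grip_force: 35.0
```

Run:
```python
from h import *
c=snap('wrist','w3'); s=snap('side','side3'); snap('top','top3')
a=cv2.resize(c['img'][:,:,::-1],None,fx=1.2,fy=1.2)
cv2.imwrite('pics/w3b.png',a)
```

```text
(no output)
```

View pics/w3b.png

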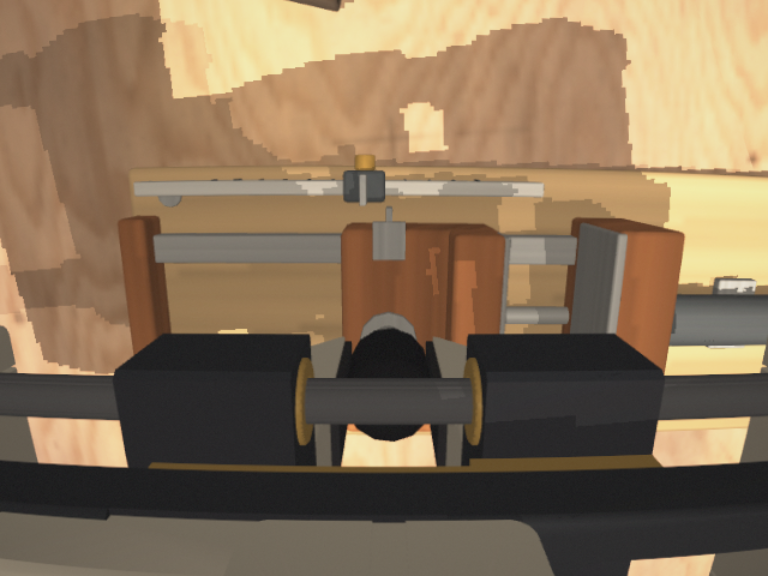

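Grip is good: index blade at (389,213), pointer blade at (363,190), both in the 1.2x picture. I'll zoom in for the remaining gap.

Run:
```python
from h import *
c=load('w3'); crop(c,275,125,350,185,10,'cw3')
```

```text
(no output)
```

View pics/cw3.png

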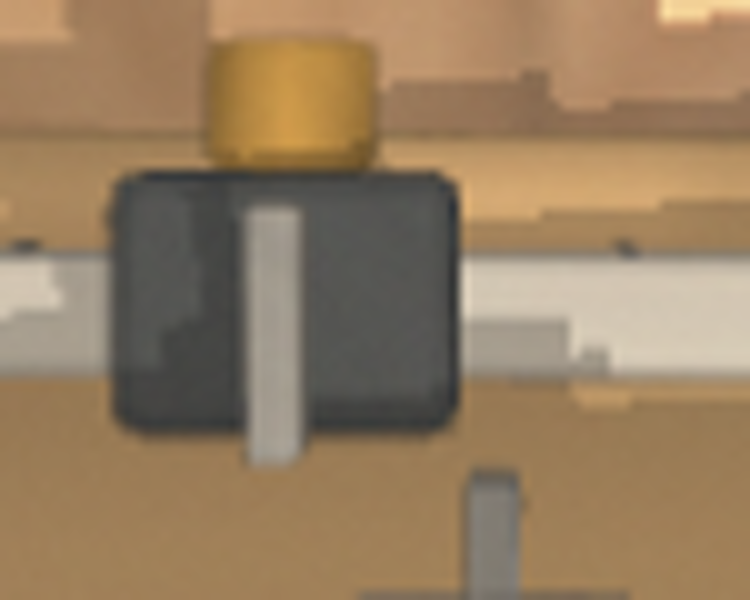

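Run:
```python
from h import *
c=load('w3'); f=lambda u,v,z:atz(c,275+u/10-.45,125+v/10-.45,z)
th=np.radians(-4.4); e=np.array([np.cos(th),np.sin(th),0])
for z in(.052,.057): i=f(493,485,z); p=f(273,445,z); print(i,p,(i-p)@e*1000)
```

```text
[0.51784418 0.1948979  0.052     ] [0.50829652 0.197383   0.052     ] 9.710176267724439
[0.51784079 0.19527863 0.057     ] [0.5085515  0.19769648 0.057     ] 9.447408392772989
```

Request:
arm_command(xyz=[[-2, 0.15, 0], [-3, 0.25, 0], [-2, 0.15, 0], [-1.5, 0.1, 0], [-0.5, 0.05, 0], [0, 0, 0], [0, 0, 0], [0, 0, 0]], spin=[0, 0, 0, 0, 0, 0, 0, 0])

```text
time: 9.2
tool_pos: [0.5021, 0.1431, 0.2567]
tool_rot: [3.136, -0.001, 1.496]
contact_force: [8.3, 0.7, -8.4]
opening: 0.0252
grip_force: 35.0
```

Run:
```python
from h import *
c=snap('wrist','w4'); crop(c,285,125,360,185,10,'cw4'); o=observe();print(o['tool_pos'],o['contact_force'])
```

```text
[0.50211831 0.14312907 0.25672411] [ 8.33553408  0.18468851 -8.10982482]
```

View pics/cw4.png

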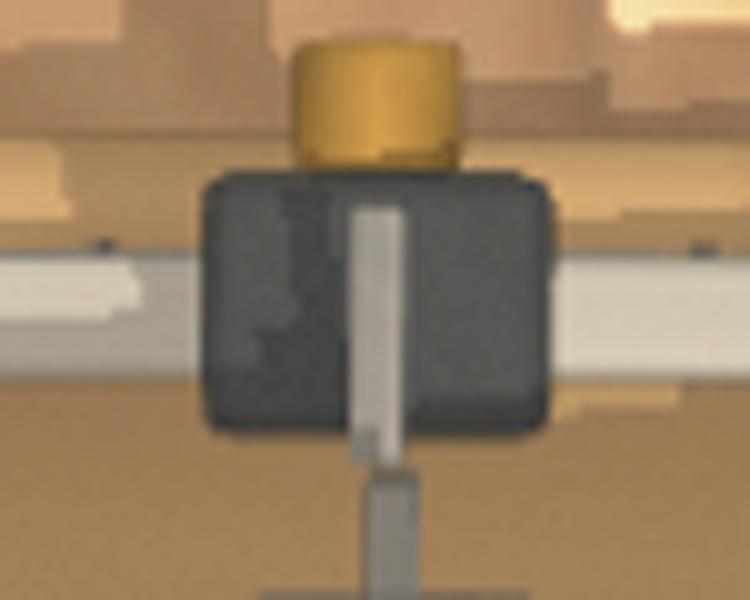

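Run:
```python
from h import *
c=load('w4'); f=lambda u,v,z:atz(c,285+u/10-.45,125+v/10-.45,z)
for d in(-4.2,-4.5):
  th=np.radians(d); e=np.array([np.cos(th),np.sin(th),0]); i=f(393,485,.057); p=f(379,445,.057); print((i-p)@e*1000)
```

```text
0.5989682395991235
0.6079018223788567
```

Request:
arm_command(xyz=[[-0.6, 0.05, 0], [0, 0, 0], [0, 0, 0], [0, 0, 0], [0, 0, 0]], spin=[0, 0, 0, 0, 0])

```text
time: 9.75
tool_pos: [0.5016, 0.1432, 0.2567]
tool_rot: [3.136, -0.001, 1.496]
contact_force: [8.1, -0.1, -8.6]
opening: 0.0245
grip_force: 35.0
```

Run:
```python
from h import *
c=snap('wrist','w5'); crop(c,285,125,360,185,10,'cw5')
```

```text
(no output)
```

View pics/cw5.png

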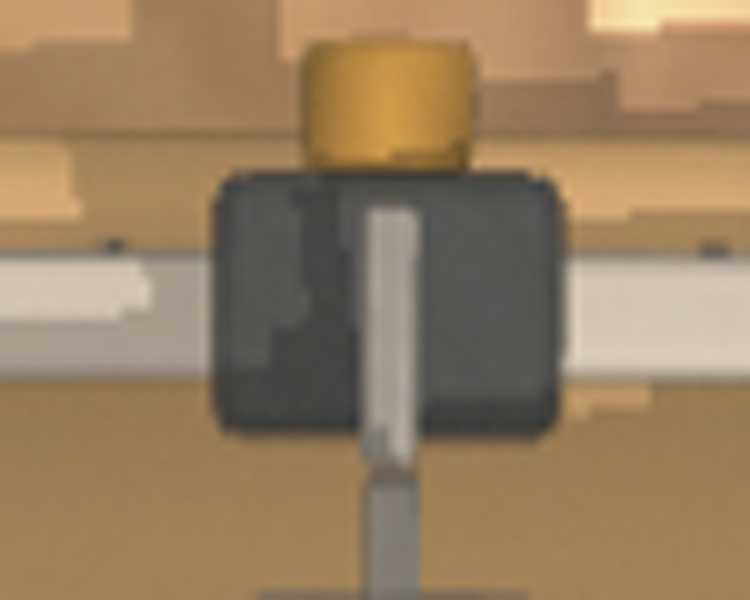

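The pointer blade is at crop x≈391 and the index blade at x≈392, so they line up. The grip is a steady 35 N.

```bash
python3 -c "
from cell import *
print(hand_in())"
```

```text
the job is handed in; nothing more can be done
None
```

I pressed the metal can's nozzle to its stop and it sprang back. I then pulled the jaw open until its index blade lined up with the pointer, and handed the job in with the knob held at 35 N; the pointer, mug, tin and offcut were not touched.

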